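# Release the garnish bin's catch and hold its lid open

### The arm

A 6-joint arm with a two-finger parallel gripper is mounted at the origin on a cart in front of the work surface, level with it; the furniture and walls round the work are solid. World frame = base frame: x ahead of the robot, y to its left, z up, the work surface at z = 0. Lengths are in m, angles in rad, forces in N, time in s.
With the tool pointing down it reaches from about 0.25 to 0.725 m from the base axis. Payload 9.7 kg.
Tool frame: the origin (TCP) lies at the very end of the fingers, on their centre line; the grasp point (between the pads) lies behind it (grip_point_offset is the z of the grasp point in the tool frame, in m); z points along the fingers, y is the direction in which the jaws open and shut (so a half turn about z gives the same grasp; the last joint's range is limited). The gripper opens to 85 mm and grips with 20 to 120 N. Pads are 22 mm wide; open, the fingers measure 114 mm over their backs; the gripper's body (76 mm by 85 mm) begins 54 mm behind the grasp point. The pads swing forward as they close: fully open they stand 13 mm farther back than shut.
Start: joints at [0, 0.087, 0.176, 1.66, 0, 1.571], TCP at [0.55, -0, 0.231] pointing down, gripper open.
Joint ranges: [-3.13, 3.13], [-0.85, 1.81], [-1.15, 1.24], [-2.2, 2.28], [-1.44, 1.52], [-3.14, 3.14]. Speed limits (rad/s): [2.22, 2.22, 2.57, 3.14, 3.14, 3.14].

### API

Orientations are given as a unit quaternion [w, x, y, z].
In Python, from plant import * gives the robot as it stands.
- The arm moves only by the tool step_arm, never from a script. Its argument "steps" is one flat list of numbers, 5 for each row, row after row: the shift along the tool's x, y, z in mm, then the turn about the tool's z in rad, then the opening, from 0 (shut) to 1 (fully open). A call has 1 to 20 rows; each row shifts and turns the commanded pose from where the row before left it, along the tool's axes as they then stand; what a row does not reach is not made up. A row lasts 1/10 s, in which the tool goes at most 50 mm and 8.59 degrees, less where a joint would pass 70% of its speed; a pose out of reach is approached as far as the arm can. A call with a gripper value outside its range is refused whole. The fingers move at their own pace and stop on an object; the grip force is fixed at half the most. Time passes only in rows, so rows that do not move let the fingers close. It gives the time, the measured TCP pose, the force and the opening at its end, in the units of the state.
- sense(): the state, without advancing time (a new reading comes with each control period).
- capture(name): name is "scene" or "side" or "wrist"; returns a dict with "frame" (384x512x3 uint8, red, green, blue), "z_map" (384x512 float32, m along the optical axis (not along the pixel's ray), 0 where there is no reading), "K" (3x3 intrinsics, pixels), "dist_coeffs" ([k1, k2, p1, p2, k3] as OpenCV has them; the pictures are not rectified), "extrinsics" (4x4, takes a point from world to camera coordinates). Camera axes: x right, y up, looking along -z (the intrinsics and any distortion apply to the point x, -y, -z); pixel columns grow to the right and rows downward; lengths in m; the calibration is good to about 2 mm. A picture is of the moment at which its call begins.
- job_done(): hands the job in, once; it reports no verdict.
The state is a dict: "time_s": time; "joint_pos": joint angles; "joint_velocities": joint speeds; "joint_efforts": joint torques, N m; "eef_pos": TCP position; "orientation": TCP orientation; "wrist_force": force on the tool from outside, world axes, zero at the start; "moment": the same for the moment, N m; "opening": finger opening in m.
Only numpy, scipy, OpenCV 4.12 (cv2) and the standard library are available. Lean on these libraries where they do the work, as an engineer would, in place of code of your own. Each camera call takes 0.05 s, during which the arm holds its last target.

### The job

The cook wants to reach into the latched steel garnish bin. Squeeze the sprung trigger fully against the fixed grip on the bin's right side so that the catch lets the lid pop up, let go of the trigger so that it springs back, then raise the lid by the bar on its front edge to 60 degrees and hold it there: the program finishes with the fingers still holding the lid, because it drops back when let go. Leave the things round the bin where they stand.

Things in the scene. Friction and masses are not known exactly. Their poses are not given: they have to be found in the camera images.
- bin: Open steel bin 180 (its x) x 220 (y) x 100 mm high, bolted to the table, turned by up to 0.3 rad; a black upright grip, 24 mm wide, its top 175 mm up, stands on a bracket on the right (-y) side with the trigger, 22 mm wide and about as tall, in front. Origin: centre of its underside, on the table; x points from the front (bar side, towards the robot) to the hinge side, y left, z up.
- pinch (a point): Where to centre the fingers for the squeeze, at bin (-32.5, -165, 150) mm: midway between trigger front face and grip back face when squeezed. Fingers close along the bin's x, from above. At this height trigger and grip together measure 48 mm at rest (trigger face 32 mm in front of this point, grip's back 15.5 mm behind it), 31 mm squeezed. Axes as the bin's.
- trigger (a joint): Angle of the sprung trigger, a lever in front of the grip, pivoted at its foot: 0 at rest, 0.14 rad fully squeezed (16 mm of travel at the pinch height, towards the grip). The squeeze takes 7 N at first, 12 N at the end; it springs back by itself. The catch on its side lets go of the lid at about 0.07 rad.
- bin_lid (a joint): Lid angle: 0 shut, 1.047 = 60 degrees, stop at 1.6; grows as the front edge rises. Latched at about 0.01 until the trigger is squeezed; then a hinge spring pops it up to about 0.2 rad (0.1 to 0.3), where it stays by itself. From higher up it drops back to there; holding it at 60 degrees takes about 5 N at the bar.
- lid_bar (a point): Middle of the round bar on the lid's front edge: 12 mm thick, 120 mm long along the bin's y, in the lid's plane, 39 mm clear in front of the lid's edge, so a finger fits on either side. Lid shut, it is 103 mm above the table. It moves on a circle of 235 mm radius about lid_hinge; the bar may turn between the fingers. Site axes turn with the lid.
- lid_hinge (a point): Middle of the lid's hinge line, at bin (94, 0, 103) mm on the far rim; the line runs along the bin's y. Lid angle t puts the bar 235*cos(t) mm in front of it (towards the bin's -x) and 235*sin(t) mm above it.
- nozzle: Bystander: steel piping nozzle, a cone 29 mm across and 50 mm high, to the left of the bin; origin at its underside, z up.
- jar_lid: Bystander: black jar lid, 71 mm across, 15 mm high, lying to the left of the bin, behind the nozzle; origin at its underside, z up.
- mould: Bystander: steel ring mould, 56 mm across, 50 mm high, to the right of the bin and a little behind the grip; origin at its underside, z up.
- jar: Bystander: jar, 76 mm across, 157 mm high, at the left; origin at its underside, z up.
- timer: Bystander: round dial timer, 64 mm across, 44 mm high, at the left; origin at its underside, z up.

How it is judged:
On the way, in this order (a step that is already met when the one before it is completed fails the run):
1. the trigger is squeezed fully (past 0.11 rad of 0.14) and the lid has popped up (past 0.06 rad) (value of joint trigger above 0.11 rad and value of joint bin_lid above 0.06 rad), for 0.1 s.
2. the trigger is let go and has sprung back while the lid stays popped (value of joint trigger below 0.03 rad and value of joint bin_lid between 0.05 and 0.5 rad), for 0.1 s.
At the end, for the whole second after the job is handed in: The lid stands still at 60 degrees within 0.1 rad (5.7 degrees), the fingers press on it with more than 1 N, and the trigger is back at rest (below 0.03 rad) (value of joint bin_lid between 0.947 and 1.147 rad and velocity of joint bin_lid between -0.05 and 0.05 rad/s and contact force between the fingers and bin_lid above 1 N and value of joint trigger below 0.03 rad); the arm keeps its last pose, push and grip.
It fails at once if a loose thing round the bin is moved by more than 30 mm (this also rules out propping the lid with one) (distance of any of nozzle, jar_lid, mould, jar, timer from where it was at the start of the episode above 0.03 m).
It also fails if it takes over 48 s, if anything falls off the work surface, if the arm or the gripper's body presses on something with over 40 N, if the wrist force passes 120 N, or if a joint passes its speed limit or range.

## Working session

There is one attempt and no reset: what is moved stays moved. The work goes in short steps, Python scripts to look and compute and a tool call to move; the robot and the scene stay as the last step left them, time stands still between calls to the robot, and variables do not carry over. Pictures are saved under pics/ and viewed, and the job is handed in when it is done.

Besides the shell and the picture viewer there is one more tool, called after "Call:" as name(argument=value, ...) on one line, values as JSON. step_arm: Moves the arm, as the interface text tells. Its arguments: {"type":"object","properties":{"steps":{"type":"array"}},"required":["steps"]}

```bash
ls; mkdir -p pics; python3 - <<'E'
from plant import *
import cv2,numpy as np,pickle
print(sense())
d={}
for n in ("scene","side","wrist"):
    c=capture(n); d[n]=c
    cv2.imwrite(f"pics/{n}0.png",cv2.cvtColor(c["frame"],cv2.COLOR_RGB2BGR))
    print(n,c["K"],c["dist_coeffs"],c["extrinsics"])
pickle.dump(d,open("c0.pkl","wb"))
E
```

```text
pics
{'time_s': 0.0, 'joint_pos': array([-8.56702029e-06,  8.74169274e-02,  1.75123042e-01,  1.65979256e+00,
        1.41190335e-05,  1.57082056e+00]), 'joint_velocities': array([-1.53362689e-03,  8.40659675e-04,  1.35445527e-03, -1.24388508e-03,
        1.19734247e-03,  9.21292411e-05]), 'joint_efforts': array([ 7.68234549e-04, -5.20392072e+01,  4.64802504e+01,  1.63646933e-02,
        2.23589603e-05, -6.77332673e-05]), 'eef_pos': array([ 5.49766997e-01, -6.85940482e-07,  2.30601096e-01]), 'orientation': array([-4.61113103e-04,  7.07118233e-01,  7.07095035e-01, -4.51136585e-04]), 'wrist_force': array([-0.77777129,  0.12705774,  0.10783722]), 'moment': array([ 0.02590316,  0.02028453, -0.01414725]), 'opening': 0.08505869116208306}
scene [[381.77581985   0.         253.03285693]
 [  0.         381.77581985 195.56287481]
 [  0.           0.           1.        ]] [-0.04853396  0.          0.          0.          0.        ] [[-0.62018212 -0.784362    0.01226361  0.54078065]
 [ 0.5632488  -0.43436147  0.70290888 -0.36062856]
 [-0.54600817  0.44283898  0.71117418 -0.86275234]
 [ 0.      
[... 198 characters left out ...]
 0.          0.          0.        ] [[ 0.94077046  0.33844097  0.02021519 -0.6570638 ]
 [-0.26460688  0.69563957  0.66788381 -0.03940041]
 [ 0.21197676 -0.63367444  0.74399097 -1.22678832]
 [ 0.          0.          0.          1.        ]]
wrist [[293.04114604   0.         253.98171256]
 [  0.         293.04114604 184.27791075]
 [  0.           0.           1.        ]] [0.01980626 0.         0.         0.         0.        ] [[ 9.99998747e-01 -7.03748659e-04 -1.41810055e-03 -5.49922619e-01]
 [ 2.51563251e-04  9.55018910e-01 -2.96544799e-01  3.80484175e-02]
 [ 1.56300585e-03  2.96544070e-01  9.55017891e-01 -3.78923224e-01]
 [ 0.00000000e+00  0.00000000e+00  0.00000000e+00  1.00000000e+00]]
```

View pics/scene0.png

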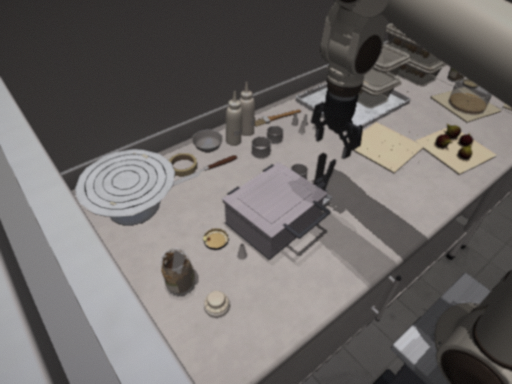

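View pics/side0.png

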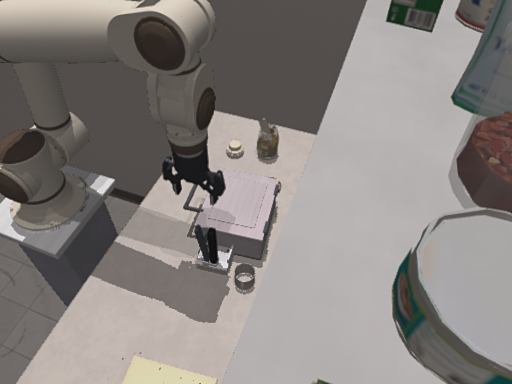

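View pics/wrist0.png

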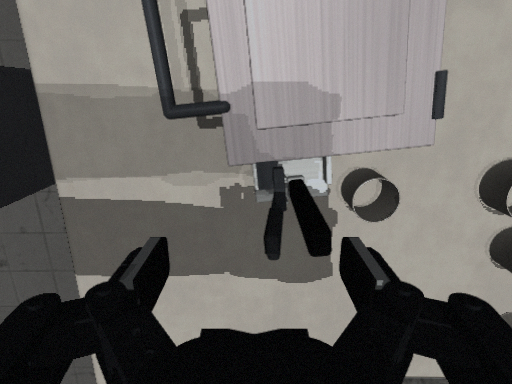

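The scene view shows the bin at about (275,205), with the nozzle and jar at its left. The wrist view shows the bar from (150,0) to (168,110), and the trigger top at (272,250) with the grip top at (318,245). I'll turn these into world points.

```bash
cat > h.py <<'E'
import numpy as np,cv2
def cloud(c):
    z=c["z_map"];h,w=z.shape
    u,v=np.meshgrid(np.arange(w),np.arange(h))
    p=cv2.undistortPoints(np.stack([u,v],-1).reshape(-1,1,2).astype(np.float64),c["K"],c["dist_coeffs"]).reshape(h,w,2)
    P=np.stack([p[...,0]*z,-p[...,1]*z,-z],-1)
    E=c["extrinsics"];W=(P-E[:3,3])@E[:3,:3]
    W[z<=0]=np.nan
    return W
def proj(c,X):
    E=c["extrinsics"];P=np.atleast_2d(X)@E[:3,:3].T+E[:3,3]
    P=P*[1,-1,-1]
    return cv2.projectPoints(P.reshape(-1,1,3),np.zeros(3),np.zeros(3),c["K"],c["dist_coeffs"])[0].reshape(-1,2)
E
python3 - <<'E'
import pickle,numpy as np,cv2
from h import *
d=pickle.load(open("c0.pkl","rb"))
for n in d:
    W=cloud(d[n]); 
    z=W[...,2]
    m=(z>0.094)&(z<0.115)&(W[...,0]>.4)&(W[...,0]<.9)&(abs(W[...,1])<.35)
    k,lab,st,_=cv2.connectedComponentsWithStats(m.astype(np.uint8))
    for i in range(1,k):
        if st[i,4]>300:
            p=W[lab==i];r=cv2.minAreaRect(p[:,:2].astype(np.float32)*1000)
            print(n,st[i],r,np.median(p[:,2]))
    m=(z>0.14)&(z<0.19)&(W[...,0]>.3)&(W[...,0]<.9)&(W[...,1]<0.1)&(W[...,1]>-.35)
    k,lab,st,_=cv2.connectedComponentsWithStats(m.astype(np.uint8))
    for i in range(1,k):
        if st[i,4]>20:
            p=W[lab==i];print(n,"tall",st[i],p.mean(0),p.min(0),p.max(0))
W=cloud(d["wrist"])
for (u,v) in [(155,30),(165,90),(168,110),(195,107),(272,250),(270,240),(318,245),(315,235),(230,163),(435,145),(372,185),(240,150)]:print(u,v,W[v,u].round(4))
E
```

```text
scene [ 223  162  108   78 4638] ((587.1307373046875, 102.11015319824219), (244.28392028808594, 285.8061218261719), 6.015401840209961) 0.110043136313174
scene tall [316 152  11  16 116] [ 0.59736405 -0.0278617   0.16319906] [ 0.58926443 -0.04451627  0.14007657] [ 0.60944077 -0.01729248  0.18043467]
scene tall [326 159  10  14  78] [ 0.5633758  -0.03183685  0.16272107] [ 0.55755336 -0.04596041  0.14051821] [ 0.57195038 -0.02267655  0.17863962]
side [ 183  168   97   75 4059] ((587.199951171875, 120.62077331542969), (247.27293395996094, 253.67799377441406), 5.859798431396484) 0.11027732871974434
side tall [194 224   9  17  94] [ 0.56844751 -0.03878208  0.16340652] [ 0.55989696 -0.04700866  0.1402454 ] [ 0.57449936 -0.02433224  0.18062364]
side tall [207 227  10  17 128] [ 0.60323938 -0.03669171  0.16537455] [ 0.59213567 -0.04455879  0.14001135] [ 0.61080216 -0.01955514  0.17948612]
wrist [  141     0   307   190 38041] ((588.7074584960938, 66.69689178466797), (158.04702758789062, 255.85438537597656), 89.77835845947266) 0.10747468137473806
wrist tall [ 302  212   30   45 1080] [ 0.59865921 -0.02866725  0.16615779] [ 0.59080649 -0.04471087  0.14010229] [ 0.60905682 -0.02031132  0.17553718]
wrist tall [263 217  19  43 670] [ 0.56456432 -0.03271131  0.16586498] [ 0.55710966 -0.04709579  0.14025002] [ 0.57346194 -0.02510957  0.17598044]
155 30 [0.4706 0.1237 0.1092]
165 90 [0.4748 0.0781 0.1109]
168 110 [0.4752 0.0616 0.1085]
195 107 [0.499  0.0642 0.1092]
272 250 [ 0.5638 -0.0382  0.1743]
270 240 [ 0.5622 -0.0297  0.1744]
318 245 [ 0.5988 -0.0347  0.1728]
315 235 [ 0.5959 -0.026   0.1734]
230 163 [0.5277 0.0136 0.1057]
435 145 [ 7.795e-01  1.200e-02 -4.000e-04]
372 185 [ 0.7064 -0.041   0.    ]
240 150 [0.5372 0.0257 0.1049]
```

```bash
python3 - <<'E'
import pickle,numpy as np,cv2
from h import *
d=pickle.load(open("c0.pkl","rb"))
yaw=np.deg2rad(6.0)
for n in d:
    W=cloud(d[n]); z=W[...,2]
    m=(z>0.098)&(z<0.113)&(W[...,0]>.4)&(W[...,0]<.9)&(W[...,1]<.35)&(W[...,1]>-.05)
    m=cv2.morphologyEx(m.astype(np.uint8),cv2.MORPH_OPEN,np.ones((9,9)) if n!='wrist' else np.ones((25,25)))
    k,lab,st,_=cv2.connectedComponentsWithStats(m)
    i=1+np.argmax(st[1:,4]);p=W[lab==i]
    r=cv2.minAreaRect(p[:,:2].astype(np.float32)*1000);print(n,r)
    q=(p[:,:2]@np.array([[np.cos(yaw),-np.sin(yaw)],[np.sin(yaw),np.cos(yaw)]]))
    print(" bin-aligned extents",np.percentile(q,[0.3,1,99,99.7],axis=0).round(4).tolist(), np.median(p[:,2]))
    # bar: dark points at bar height in front
    g=d[n]["frame"].max(-1)
    Q=W[...,:2]@np.array([[np.cos(yaw),-np.sin(yaw)],[np.sin(yaw),np.cos(yaw)]])
    mb=(z>.1)&(z<.116)&(Q[...,0]<.49+.04)&(Q[...,0]>.44)&(W[...,1]>-.05)&(W[...,1]<.3)
    mm=mb&(Q[...,0]<.4895)
    b=W[mm]
    if len(b)>20:
        f=np.polyfit(b[:,1],b[:,0],1);print(" bar slope angle",np.degrees(-np.arctan(f[0])),f,len(b),Q[mm].min(0),Q[mm].max(0),np.median(Q[mm],0))
    t=(z>.140)&(z<.17)&(W[...,0]>.53)&(W[...,0]<.63)&(W[...,1]<0.)&(W[...,1]>-.07)
    a=Q[t]; print(" tall aligned",a.min(0),a.max(0))
    for s in (Q[t][:,0]<.575,Q[t][:,0]>.575):
        print("   ",a[s].min(0),a[s].max(0)) if s.any() else 0
E
```

```text
scene ((607.789306640625, 139.98037719726562), (193.27734375, 214.1317901611328), 5.784758567810059)
 bin-aligned extents [[0.523, -0.0269], [0.5236, -0.0208], [0.7113, 0.182], [0.7137, 0.1824]] 0.1090114658455177
 bar slope angle 5.70574116525914 [-0.09991447  0.48057604] 216 [0.47243162 0.00591858] [0.48947417 0.13645257] [0.47782484 0.07650782]
 tall aligned [ 0.55158605 -0.10655773] [ 0.60353415 -0.07946712]
    [ 0.55158605 -0.10324611] [ 0.56615799 -0.0820511 ]
    [ 0.58391966 -0.10655773] [ 0.60353415 -0.07946712]
side ((673.4821166992188, 81.7396240234375), (77.05677795410156, 111.95011901855469), 10.831704139709473)
 bin-aligned extents [[0.6433, -0.0444], [0.6457, -0.0436], [0.7149, 0.0669], [0.7169, 0.0675]] 0.10850103478076907
 bar slope angle 6.531742541335922 [-0.11449685  0.4844374 ] 114 [0.47296562 0.00318299] [0.48875567 0.09938397] [0.4810846  0.04837519]
 tall aligned [ 0.55435201 -0.10696638] [ 0.60366424 -0.08367654]
    [ 0.55435201 -0.10621563] [ 0.5669978  -0.08367654]
    [ 0.58608625 -0.10696638] [ 0.60366424 -0.08552378]
wrist ((630.0098266601562, 68.95492553710938), (160.899658203125, 95.2200927734375), 5.271392345428467)
 bin-aligned extents [[0.555, -0.044], [0.5571, -0.0428], [0.7097, 0.0471], [0.7114, 0.049]] 0.10765775065969953
 bar slope angle 6.429550026024157 [-0.11269024  0.48390469] 1823 [0.47298835 0.00333696] [0.48949642 0.09601125] [0.48072097 0.05264157]
 tall aligned [ 0.55046852 -0.10392338] [ 0.60166785 -0.0831517 ]
    [ 0.55046852 -0.10392338] [ 0.56624562 -0.08392989]
    [ 0.5847407  -0.10380575] [ 0.60166785 -0.0831517 ]
```

```bash
python3 - <<'E'
import plant
print([n for n in dir(plant) if n[0]!='_'])
print(getattr(plant,'grip_point_offset',None))
import numpy as np
a=0.106;R=np.array([[np.cos(a),-np.sin(a)],[np.sin(a),np.cos(a)]])
a6=np.deg2rad(6);R6=np.array([[np.cos(a6),-np.sin(a6)],[np.sin(a6),np.cos(a6)]])
O=R6@[.6195,.070];print("bin origin",O)
print("pinch",O+R@[-.0325,-.165])
tcp=plant.sense()["eef_pos"]
D=O+R@[-.0325,-.165]-tcp[:2]
print("shift in tool axes after turn -0.106 (x=bin y, y=bin x)",(R.T@D)[::-1]*1000)
for t in (.2,1.047):print(t,O+R@[.094-.235*np.cos(t),0],.103+.235*np.sin(t))
E
```

```text
['MotionError', 'capture', 'grip_point_offset', 'job_done', 'sense']
-0.0187
bin origin [0.60878932 0.13437192]
pinch [ 0.593929   -0.03314053]
shift in tool axes after turn -0.106 (x=bin y, y=bin x) [-37.63475444  40.36005903]
0.2 [0.47323878 0.1199495 ] 0.1496872927368394
1.047 [0.58538124 0.13188132] 0.30649275365263834
```

Call:
step_arm(steps=[0, 0, 0, -0.106, 1, -19, 20, 0, 0, 1, -19, 20, 0, 0, 1, 0, 0, 0, 0, 1, 0, 0, 0, 0, 1])

```text
time_s: 0.65
eef_pos: [0.5937, -0.0337, 0.2305]
orientation: [-0.001, 0.669, 0.743, -0.0]
wrist_force: [-0.0, 0.2, -0.4]
opening: 0.0854
```

```bash
python3 - <<'E'
from plant import *
from h import *
c=capture("wrist");cv2.imwrite("pics/wrist1.png",cv2.cvtColor(c["frame"],cv2.COLOR_RGB2BGR))
s=sense();print(s["eef_pos"],s["orientation"],s["time_s"])
W=cloud(c);a=.106
Q=W[...,:2]@np.array([[np.cos(a),-np.sin(a)],[np.sin(a),np.cos(a)]])
z=W[...,2];print("tcp bin-aligned",s["eef_pos"][:2]@np.array([[np.cos(a),-np.sin(a)],[np.sin(a),np.cos(a)]]))
for lo,hi in((.145,.155),(.165,.18)):
    m=(z>lo)&(z<hi)&(W[...,0]>.53)&(W[...,0]<.64)&(W[...,1]>-.08)&(W[...,1]<.01)
    q=Q[m];
    for k in (q[:,0]<.575,q[:,0]>=.575): print(lo,q[k].min(0),q[k].max(0),k.sum()) if k.any() else 0
E
```

```text
[ 0.59344751 -0.03342596  0.23093202] [-4.32453195e-04  6.68737679e-01  7.43498262e-01 -2.52717203e-04] 0.7
tcp bin-aligned [ 0.58658012 -0.09602605]
0.145 [ 0.55590287 -0.10632577] [ 0.56526581 -0.08504134] 105
0.145 [ 0.58470387 -0.08834361] [ 0.60193991 -0.08434348] 74
0.165 [ 0.55041559 -0.1067425 ] [ 0.56299764 -0.08509483] 471
0.165 [ 0.58414703 -0.10740465] [ 0.60204013 -0.0841191 ] 775
```

View pics/wrist1.png

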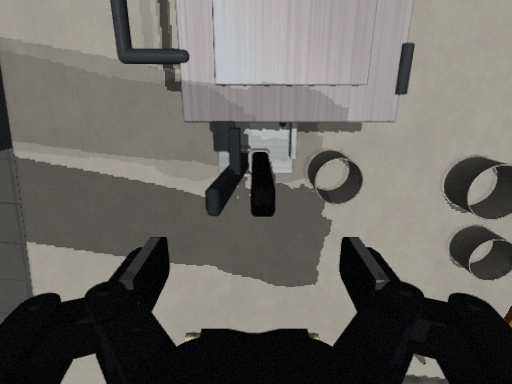

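The wrist view is square to the bin: trigger top at (215,200), grip at (262,200), and the mould clear at (335,178). The measured faces (trigger front about 0.553, grip back 0.602, TCP 0.587 in bin-aligned x) match the given offsets, so I'll descend and squeeze.

Call:
step_arm(steps=[0, 0, 35, 0, 1, 0, 0, 35, 0, 1, 0, 0, 30, 0, 1, 0, 0, 0, 0, 1, 0, 0, 0, 0, 0.5, 0, 0, 0, 0, 0.3, 0, 0, 0, 0, 0, 0, 0, 0, 0, 0, 0, 0, 0, 0, 0, 0, 0, 0, 0, 0, 0, 0, 0, 0, 0, 0, 0, 0, 0, 0, 0, 0, 0, 0, 0, 0, 0, 0, 0, 0])

```text
time_s: 2.1
eef_pos: [0.594, -0.0336, 0.1345]
orientation: [0.001, 0.669, 0.744, 0.001]
wrist_force: [-3.0, -0.3, 8.1]
opening: 0.0291
```

```bash
python3 - <<'E'
from plant import *
from h import *
for n in("wrist","scene"):
    c=capture(n);f=cv2.cvtColor(c["frame"],cv2.COLOR_RGB2BGR)
    if n=="scene": f=cv2.resize(f[100:280,180:400],None,fx=3,fy=3)
    cv2.imwrite(f"pics/{n}2.png",f)
s=sense();print(s)
E
```

```text
{'time_s': 2.2, 'joint_pos': array([-5.63259682e-02,  1.76971991e-01,  8.88749870e-02,  1.48024039e+00,
       -3.58504252e-04,  1.40862652e+00]), 'joint_velocities': array([-0.00087647,  0.00093938, -0.00023803, -0.00248119, -0.0005362 ,
        0.00138546]), 'joint_efforts': array([  0.16068522, -55.31378031,  45.81261992,  -2.85421327,
         0.29632629,  -0.13002552]), 'eef_pos': array([ 0.59402903, -0.03359703,  0.13455427]), 'orientation': array([1.07114471e-03, 6.68712469e-01, 7.43520067e-01, 6.29580422e-04]), 'wrist_force': array([-1.9852447 , -0.3416439 ,  6.90714264]), 'moment': array([-0.145017  ,  2.29137073, -0.09939908]), 'opening': 0.029112154295129842}
```

View pics/wrist2.png

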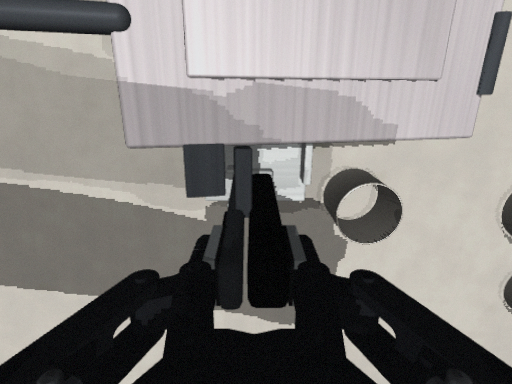

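View pics/scene2.png

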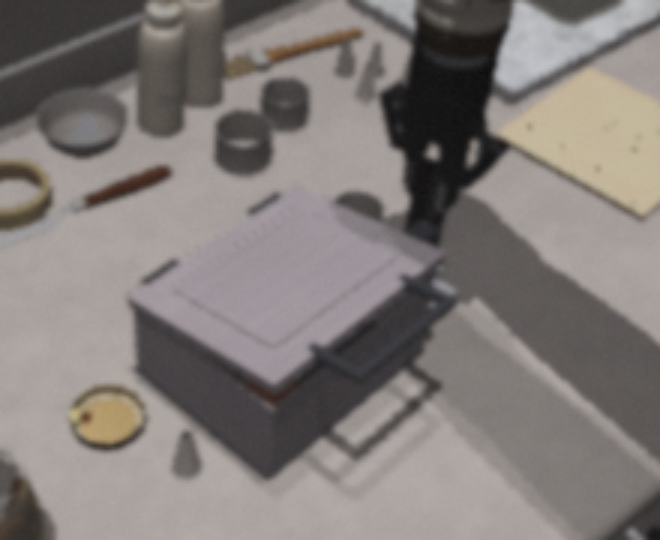

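The lid has popped up (bar raised at about (385,320) in the zoomed scene view), and the 29 mm opening means the trigger is fully squeezed. Next I'll let go and rise.

Call:
step_arm(steps=[0, 0, 0, 0, 1, 0, 0, 0, 0, 1, 0, 0, 0, 0, 1, 0, 0, 0, 0, 1, 0, 0, 0, 0, 1, 0, 0, 0, 0, 1, 0, 0, 0, 0, 1, 0, 0, -40, 0, 1, 0, 0, -40, 0, 1, 0, 0, -35, 0, 1, 0, 0, 0, 0, 1, 0, 0, 0, 0, 1])

```text
time_s: 3.4
eef_pos: [0.5943, -0.0336, 0.2472]
orientation: [0.001, 0.669, 0.744, 0.001]
wrist_force: [0.3, -0.0, -0.9]
opening: 0.0855
```

```bash
python3 - <<'E'
from plant import *
from h import *
import pickle
d={}
for n in("wrist","scene","side"):
    c=capture(n);d[n]=c;f=cv2.cvtColor(c["frame"],cv2.COLOR_RGB2BGR)
    cv2.imwrite(f"pics/{n}3.png",f)
pickle.dump(d,open("c3.pkl","wb"))
s=sense();print(s["eef_pos"],s["opening"])
a=.106;R=np.array([[np.cos(a),-np.sin(a)],[np.sin(a),np.cos(a)]]);O=np.array([.6088,.1344])
for n in d:
    W=cloud(d[n]);B=(W[...,:2]-O)@R;z=W[...,2]
    # lid plane
    m=(abs(B[...,1])<.1)&(B[...,0]>-.07)&(B[...,0]<.07)&(z>.09)&(z<.2)
    if m.sum()>100:
        f=np.polyfit(B[m][:,0],z[m],1);print(n,"lid angle",-np.arctan(f[0]),f,m.sum())
    m=(abs(B[...,1])<.05)&(B[...,0]>-.16)&(B[...,0]<-.11)&(z>.12)&(z<.2)
    if m.sum()>10:print("  bar",np.median(B[m],0),B[m].min(0),B[m].max(0),z[m].min(),z[m].max(),m.sum())
    m=(abs(B[...,1]+.165)<.02)&(B[...,0]>-.09)&(B[...,0]<-.005)&(z>.145)&(z<.18)
    if m.sum()>5:
        x=B[m][:,0];print("  trig",x[x<-.045].min() if (x<-.045).any() else 0,x.max())
E
```

```text
[ 0.59342419 -0.03352119  0.24496509] 0.08550666633905264
wrist lid angle 0.19080544781806968 [-0.19315521  0.12557877] 17433
  bar [-0.13390635 -0.03875465] [-0.14204893 -0.04997986] [-0.12967705 -0.02712115] 0.1440297385838092 0.15506693007835912 632
  trig -0.06920498400111577 -0.01747751079575016
scene lid angle 0.19072338202631692 [-0.19307008  0.12862714] 2293
  bar [-0.13777911  0.0012786 ] [-0.14242195 -0.04951638] [-0.12957677  0.04965028] 0.14656238092508442 0.1585550205525201 157
  trig -0.06895742814723499 -0.016709220236705687
side lid angle 0.18868237142385583 [-0.19095382  0.12878746] 2203
  trig -0.0668984755209242 -0.015910553426796203
```

View pics/wrist3.png

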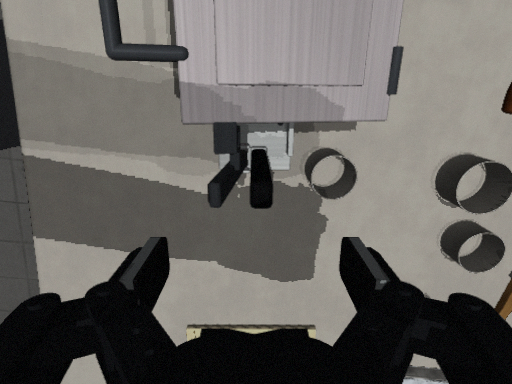

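The lid stands at 0.19 rad, the trigger is back at rest (face at bin x of about -68 mm near its top, as before), and nothing has moved. Now to the bar, at bin (-137, 0) mm and z 147 mm.

Call:
step_arm(steps=[41, -26, 0, 0, 0.5, 41, -26, 0, 0, 0.5, 41, -26, 0, 0, 0.5, 42, -26, 0, 0, 0.5, 0, 0, 0, 0, 0.5, 0, 0, 0, 0, 0.5, 0, 0, 0, 0, 0.5, 0, 0, 0, 0, 0.5])

```text
time_s: 4.35
eef_pos: [0.4735, 0.1186, 0.2457]
orientation: [-0.0, 0.669, 0.743, -0.0]
wrist_force: [-0.9, 0.1, -0.2]
opening: 0.0426
```

```bash
python3 - <<'E'
from plant import *
from h import *
c=capture("wrist");f=cv2.cvtColor(c["frame"],cv2.COLOR_RGB2BGR);cv2.imwrite("pics/wrist4.png",f)
c2=capture("scene")
s=sense();print(s["eef_pos"],s["opening"],s["time_s"])
a=.106;R=np.array([[np.cos(a),-np.sin(a)],[np.sin(a),np.cos(a)]]);O=np.array([.6088,.1344])
print("tcp bin",(s["eef_pos"][:2]-O)@R)
for c in(c,c2):
    W=cloud(c);B=(W[...,:2]-O)@R;z=W[...,2]
    for lo in (-.05,0,.03):
        m=(B[...,1]>lo)&(B[...,1]<lo+.02)&(B[...,0]>-.16)&(B[...,0]<-.11)&(z>.12)&(z<.165)
        if m.sum()>10:print("  bar",lo,np.median(B[m],0),B[m].min(0),B[m].max(0),z[m].min(),z[m].max(),m.sum())
E
```

```text
[0.47344276 0.11866889 0.24584771] 0.042665554086700364 4.45
tcp bin [-0.13626189 -0.0013218 ]
  bar -0.05 [-0.13687346 -0.03994378] [-0.1423295  -0.04985916] [-0.13152034 -0.03000727] 0.1484394568840994 0.15440799838050015 267
  bar 0 [-0.13590121  0.01014972] [-1.41838255e-01  9.40928332e-05] [-0.13077547  0.01991317] 0.1472242845512407 0.1547620093943425 322
  bar 0.03 [-0.13661038  0.04007748] [-0.14246338  0.03001476] [-0.13091881  0.04997481] 0.14709735699877707 0.15481984418756076 374
  bar -0.05 [-0.13784562 -0.04101418] [-0.14230848 -0.04959474] [-0.12908416 -0.03155842] 0.1493424037964287 0.15906299194131934 31
  bar 0 [-0.13800395  0.01086381] [-1.41438197e-01  1.15217675e-04] [-0.13131238  0.0191831 ] 0.14769143146781688 0.1600025149962925 33
  bar 0.03 [-0.13792805  0.03823707] [-0.14263993  0.03018332] [-0.13068409  0.049759  ] 0.14852456500235528 0.1578653497146656 33
```

View pics/wrist4.png

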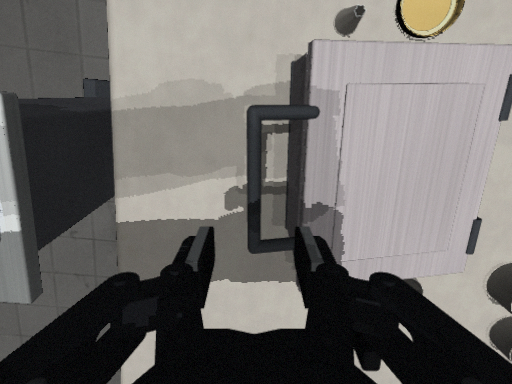

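The bar (column about 255, rows 110-245) lies midway between the fingers at columns 200 and 305. TCP bin x is -136 mm against -137 mm for the bar, so I'll descend 111 mm and close.

Call:
step_arm(steps=[0, 0, 35, 0, 0.5, 0, 0, 35, 0, 0.5, 0, 0, 26, 0, 0.5, 0, 0, 15, 0, 0.5, 0, 0, 0, 0, 0.5, 0, 0, 0, 0, 0.3, 0, 0, 0, 0, 0, 0, 0, 0, 0, 0, 0, 0, 0, 0, 0, 0, 0, 0, 0, 0, 0, 0, 0, 0, 0])

```text
time_s: 5.55
eef_pos: [0.4727, 0.1195, 0.1355]
orientation: [-0.0, 0.669, 0.744, -0.0]
wrist_force: [-5.0, -1.4, 1.2]
opening: 0.0097
```

```bash
python3 - <<'E'
from plant import *
from h import *
for n in("side","wrist"):
    c=capture(n);f=cv2.cvtColor(c["frame"],cv2.COLOR_RGB2BGR)
    if n=="side": f=cv2.resize(f[120:290,140:300],None,fx=3.5,fy=3.5)
    cv2.imwrite(f"pics/{n}5.png",f)
s=sense();print(s["eef_pos"],s["opening"],s["wrist_force"],s["time_s"])
a=.106;R=np.array([[np.cos(a),-np.sin(a)],[np.sin(a),np.cos(a)]]);O=np.array([.6088,.1344])
print("tcp bin",(s["eef_pos"][:2]-O)@R)
b0=np.array([-.235*np.cos(.19),.235*np.sin(.19)])
p=b0
for t in np.linspace(.19,1.047,13)[1:]:
    q=np.array([-.235*np.cos(t),.235*np.sin(t)]);print(round(t,3),((q-p)*1000).round(1),((q-b0)*1000).round(1));p=q
E
```

```text
[0.47270487 0.11949399 0.13541454] 0.00950856855576635 [-5.56141219 -0.20176879  1.91441974] 5.65
tcp bin [-0.13690834 -0.00042326]
0.261 [ 3.8 16.4] [ 3.8 16.4]
0.333 [ 4.9 16. ] [ 8.7 32.4]
0.404 [ 6.  15.7] [14.7 48.1]
0.476 [ 7.1 15.2] [21.9 63.2]
0.547 [ 8.2 14.6] [30.1 77.9]
0.618 [ 9.2 14. ] [39.3 91.9]
0.69 [10.2 13.3] [ 49.5 105.2]
0.761 [11.1 12.6] [ 60.7 117.7]
0.833 [12.  11.7] [ 72.7 129.5]
0.904 [12.8 10.8] [ 85.5 140.3]
0.976 [13.5  9.9] [ 99.  150.2]
1.047 [14.2  8.9] [113.2 159.1]
```

View pics/wrist5.png

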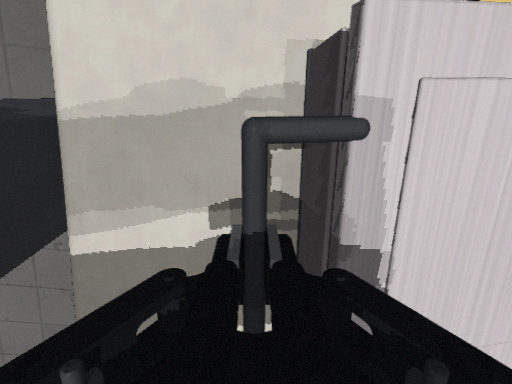

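View pics/side5.png

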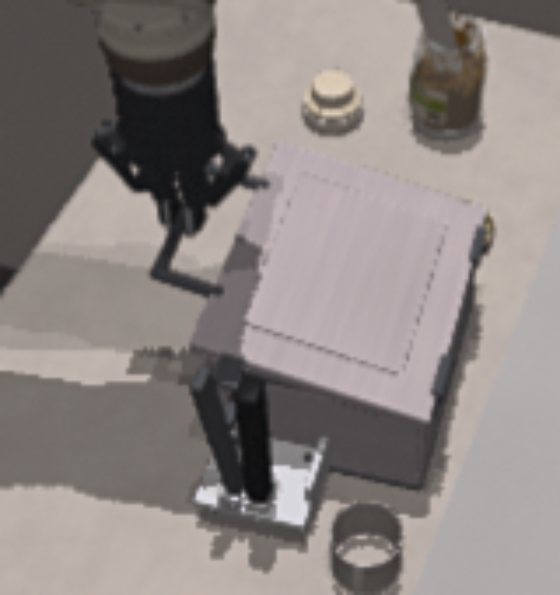

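The bar is between the fingers (opening 9.5 mm; it read 2 mm under on the grip as well). I'll raise it along the arc, first half first.

Call:
step_arm(steps=[0, 2, -8, 0, 0, 0, 2, -8, 0, 0, 0, 2.4, -8, 0, 0, 0, 2.4, -8, 0, 0, 0, 3, -8, 0, 0, 0, 3, -8, 0, 0, 0, 3.5, -7.6, 0, 0, 0, 3.5, -7.6, 0, 0, 0, 4.1, -7.3, 0, 0, 0, 4.1, -7.3, 0, 0, 0, 4.6, -7, 0, 0, 0, 4.6, -7, 0, 0, 0, 0, 0, 0, 0, 0, 0, 0, 0, 0])

```text
time_s: 7.05
eef_pos: [0.5106, 0.1234, 0.2283]
orientation: [-0.001, 0.669, 0.744, -0.001]
wrist_force: [-14.0, -2.9, 5.3]
opening: 0.0095
```

```bash
cat > chk.py <<'E'
from plant import *
from h import *
import sys
k=sys.argv[1]
s=sense();print(s["eef_pos"],s["opening"],s["wrist_force"],s["time_s"])
a=.106;R=np.array([[np.cos(a),-np.sin(a)],[np.sin(a),np.cos(a)]]);O=np.array([.6088,.1344])
b=(s["eef_pos"][:2]-O)@R;print("tcp bin",b)
print("t from grip point",np.arctan2(s["eef_pos"][2]+.0125-.103,.094-b[0]))
for n in("side","scene"):
    c=capture(n);f=cv2.cvtColor(c["frame"],cv2.COLOR_RGB2BGR)
    W=cloud(c);B=(W[...,:2]-O)@R;z=W[...,2]
    rel=np.arctan2(z-.108,.094-B[...,0]);r=np.hypot(z-.108,.094-B[...,0])
    m=(abs(B[...,1])<.1)&(r>.06)&(r<.175)&(rel>.15)&(rel<1.4)
    print(n,"lid t",np.median(rel[m]) if m.any() else None,np.percentile(rel[m],[25,75]),m.sum())
    f=cv2.resize(f[90:280,140:390],None,fx=3,fy=3)
    cv2.imwrite(f"pics/{n}{k}.png",f)
E
python3 chk.py 6
```

```text
[0.51058414 0.1234197  0.22828127] 0.009473141245188162 [-14.03182106  -2.91581838   5.28367701] 7.05
tcp bin [-0.09882633 -0.00052727]
t from grip point 0.6204149115865285
side lid t 0.6348954087077404 [0.62182316 0.64883845] 2239
scene lid t 0.6308318049492236 [0.61915104 0.63898633] 898
```

View pics/side6.png

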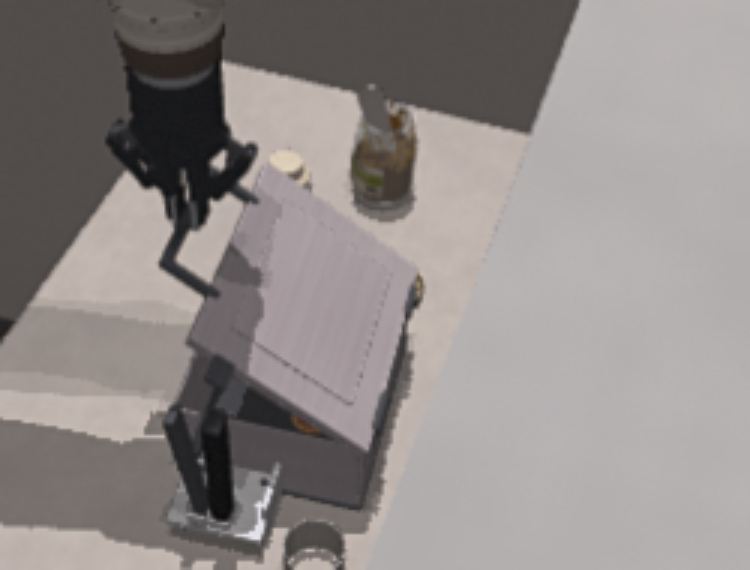

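The lid follows at 0.62-0.63 rad with the fingers on the bar, and all agree. On to 60 degrees.

Call:
step_arm(steps=[0, 4.9, -6.7, 0, 0, 0, 4.9, -6.6, 0, 0, 0, 5.4, -6.3, 0, 0, 0, 5.4, -6.3, 0, 0, 0, 5.8, -5.9, 0, 0, 0, 5.8, -5.8, 0, 0, 0, 6.3, -5.4, 0, 0, 0, 6.3, -5.4, 0, 0, 0, 6.7, -5, 0, 0, 0, 6.7, -4.9, 0, 0, 0, 7, -4.5, 0, 0, 0, 7, -4.4, 0, 0, 0, 0, 0, 0, 0, 0, 0, 0, 0, 0, 0, 0, 0, 0, 0, 0, 0, 0, 0, 0])

```text
time_s: 8.75
eef_pos: [0.582, 0.1308, 0.2977]
orientation: [0.0, 0.669, 0.744, 0.0]
wrist_force: [-16.6, -3.7, 16.8]
opening: 0.0096
```

```bash
python3 chk.py 7
```

```text
[0.58199911 0.13080646 0.29770141] 0.009555682716511424 [-16.55084886  -3.66554429  16.77770453] 8.75
tcp bin [-0.02703067 -0.00073779]
t from grip point 1.04213449424763
side lid t 1.065239347970736 [1.05082361 1.07803483] 1713
scene lid t 0.9778545978747617 [0.96685937 0.98605704] 143
```

View pics/side7.png

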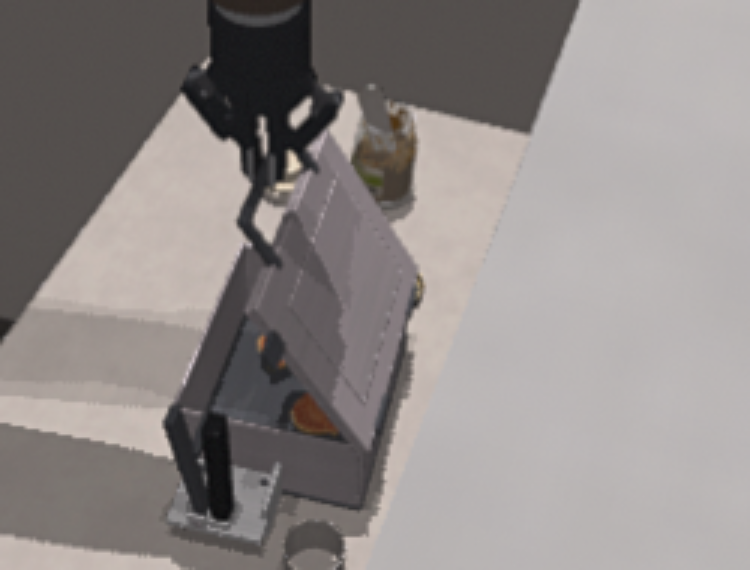

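View pics/scene7.png

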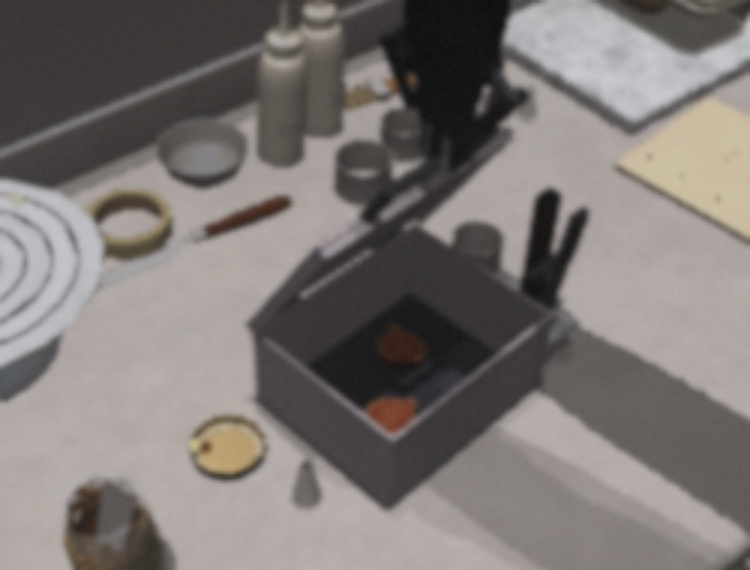

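The lid stands at about 1.04 rad. The side view sees its top surface and gives 1.065; the scene view sees its underside and gives 0.98. I'll hold a moment to confirm it is still, then hand in.

Call:
step_arm(steps=[0, 0, 0, 0, 0, 0, 0, 0, 0, 0, 0, 0, 0, 0, 0, 0, 0, 0, 0, 0, 0, 0, 0, 0, 0])

```text
time_s: 9.35
eef_pos: [0.582, 0.1308, 0.2977]
orientation: [0.0, 0.669, 0.744, 0.0]
wrist_force: [-16.0, -3.5, 16.9]
opening: 0.0094
```

```bash
python3 chk.py 8 && python3 - <<'E'
from plant import *
s=sense();print(s["eef_pos"],s["wrist_force"],abs(s["joint_velocities"]).max())
print(job_done())
E
```

```text
[0.58197741 0.13083193 0.29769412] 0.00941426670869587 [-16.01553961  -3.46977654  16.94711308] 9.35
tcp bin [-0.02704955 -0.00071017]
t from grip point 1.0420512394663168
side lid t 1.06474792186809 [1.05082235 1.07811749] 1711
scene lid t 0.9793807640334258 [0.96706466 0.98575639] 143
[0.58196667 0.13082125 0.29765418] [-16.61987502  -4.51343594  16.85562984] 0.0016735514615140337
the job is handed in; nothing more can be done
None
```

I squeezed the trigger fully and the lid popped up to about 0.19 rad. I then let go, gripped the bar and raised the lid along its arc to 60 degrees. The job was handed in at about 9.5 s with the fingers still holding the lid; no verdict is reported.

**Lid angle:** The grip point puts it at 1.042 rad. The side camera reads 1.065 on the lid's top. The scene camera reads 0.98, but it sees the underside, so it reads low. All three are within the allowed 0.947 to 1.147.

**Holding:** The arm and lid readings did not change over the last half second. The fingers are closed on the bar, and the wrist reads about 16 N sideways and 17 N vertically. This is more than the 5 N needed to hold the lid, because the commanded arc was slightly off the bar's true path.

**Trigger and bystanders:** After I let go, the trigger's front face measured at its starting position, and it looks at rest in the final pictures. The things round the bin look unmoved in those pictures too, but I did not measure their distances.

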